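Close and start the tool steriliser

TASK

Set the tool steriliser going: with the fingertips, push its drawer fully shut, then push the raised lid down until it is fully closed, and then press the larger round button on the deck all the way down to start it and let it come up again. Do not press the smaller button, and do not pick up anything: leave the tools inside it and the bottles, cup and brush around it where they are.

Things in the scene. Friction and masses are not known exactly. Their poses are not given: they have to be found in the camera images.
- steriliser: White tool steriliser (all sizes here in mm), 165 deep (x), 240 wide (y), fixed to the table. Origin: centre of its underside; x points from its front (robot side) to its back, y to its left, z up. Low in the front: a drawer. Above it a flat deck, 62 high, x -82.5 to -35, with two round buttons. Behind the deck: an open-topped tool chamber, rim 90 high, floor 62 high, under the hinged lid.
- drawer_front (a point): Centre of the outer face of the drawer's front panel, 30 above the table. Panel: grey, plain, no handle, 236 wide (y), 10 thick, from 8 to 52 above the table, facing the steriliser's -x. Shut, its outer face is at x -92.5 in the steriliser's frame (it overlays the front). The tray behind is open on top, floor 12 high.
- drawer (a joint): How far the drawer stands open, m: 0 shut against its stop, growing as it comes out along the steriliser's -x. Starts 0.035 to 0.065 open; travel 0.085. It slides freely with about 1.5 N of friction and stays where it is left.
- lid_edge (a point): Middle of the lid's free edge, on the outer (upper) face. The lid is a flat grey plate 116 long (from hinge to free edge), 216 wide (y), 10 thick.
- lid_hinge (a point): Middle of the lid's hinge line, which runs along the steriliser's y, at x +78, height 90 in its frame; the underside of the lid passes through it, the outer face lies 10 beyond.
- lid (a joint): Opening angle of the lid, rad: 0 shut (level on the chamber's rim, outer face 100 above the table), growing as the free edge rises. Starts 0.75 to 1.15; can go to 1.7. Stiff hinge: it stays where it is left; 1 to 3 N at the free edge push it down. Open, its outer face looks up and away from the robot.
- start_top (a point): Centre of the top of the start button: the LARGER of the two round buttons, cap 28 in diameter, at x -60, y -70 in the steriliser's frame (right-hand side as seen from the robot), top about 84 above the table.
- start (a joint): Start button travel, m: 0 up, 0.006 fully down; springs back; 4 N presses it fully.
- timer_top (a point): Centre of the top of the timer button: the SMALLER round button, cap 16 in diameter, at x -60, y +70 in the steriliser's frame. Not to be pressed.
- timer (a joint): Timer button travel, m: 0 up, 0.006 fully down.
- clipper: Steel nail clipper 14 x 60 x 10 lying loose in the drawer, ahead of the deck. Origin: centre of its underside. It rides along with the drawer.
- nippers: Steel nippers 12 x 80 x 10 lying loose on the floor of the chamber under the lid. Origin: centre of its underside.
- polish_a: Small nail polish bottle, 30 in diameter, 76 high, narrow black cap, standing in front of the drawer, off its left part. Origin: centre of its underside. Bystander: leave it where it stands.
- polish_b: Nail polish bottle, same shape, beside the steriliser's left front corner. Origin: centre of its underside. Bystander: leave it where it stands.
- polish_c: Nail polish bottle, same shape, beside the steriliser's right front corner. Origin: centre of its underside. Bystander: leave it where it stands.
- votive: Small glass cup 72 in diameter, 65 high. Origin: centre of its underside. Bystander: leave it where it stands.
- brush: Dusting brush standing upright, 48 in diameter, 80 high. Origin: centre of its underside. Bystander: leave it where it stands.
- spray: Green bottle 52 in diameter, 150 high. Origin: centre of its underside. Bystander: leave it where it stands.

How it is judged:
By the outcome, as a careful person would: the job done as asked, in the order asked, and still so for the second after the job is handed in, with the robot touching nothing.
It also fails if it takes over 54 s, if anything falls off the work surface, if the arm or the gripper's body presses on something with over 40 N, if the wrist force passes 120 N, or if a joint passes its speed limit or range.

ROBOT

A 6-joint arm with a two-finger parallel gripper is mounted at the origin on the work surface. World frame = base frame: x ahead of the robot, y to its left, z up, the work surface at z = 0. Lengths are in m, angles in rad, forces in N, time in s.
With the tool pointing down it reaches from about 0.225 to 0.875 m from the base axis. Payload 3.4 kg.
Tool frame: the origin (TCP) lies at the very end of the fingers, on their centre line; the grasp point (between the pads) lies 19 mm behind it; x points along the fingers, y is the direction in which the jaws open and shut, and the axes are right-handed (so a half turn about x gives the same grasp; the last joint's range is limited). The gripper opens to 85 mm and grips with 20 to 120 N. Pads are 22 mm wide; open, the fingers measure 114 mm over their backs; the gripper's body (76 mm by 85 mm) begins 54 mm behind the grasp point. The pads swing forward as they close: fully open they stand 13 mm farther back than shut.
Start: joints at [-1.244, 0.276, 1.505, -0, 1.361, -0.121], TCP at [0.249, -0.518, 0.231] pointing down, gripper open.
Joint ranges: [-2.89, 2.89], [-0.75, 2.08], [0.22, 2.7], [-1.18, 4.32], [0.11, 2.71], [-2.7, 2.7]. Speed limits (rad/s): [2.57, 2.57, 3.14, 3.14, 3.14, 3.14].

INTERFACE

Orientations are given as a unit quaternion [w, x, y, z].
In Python, from rig import manip gives the robot as it stands. The module is installed in compiled form; this text tells all that it offers.
- The arm moves only by the tool play_rows, never from a script. Its argument "plan" is a list that holds one entry, the list of rows, each a list of 5 numbers: the closure, from 0 (fully open) to 1 (shut), then the shift along the tool's x, y, z in m, then the turn about the tool's x in degrees. A call has 1 to 12 rows; each row is the pose to reach, as a shift and turn from the pose measured when the call began, along the tool's axes at that moment; what a row does not reach only later rows make up. A row lasts 1/10 s, in which the tool goes at most 50 mm and 8.59 degrees, less where a joint would pass 70% of its speed; a pose out of reach is approached as far as the arm can. A call with a gripper value outside its range is refused whole. The fingers move at their own pace and stop on an object; "grip_force" is the grip in N (left out, the last holds). Time passes only in rows, so rows that repeat a pose let the fingers close. It gives the time, the measured TCP pose, the force and the opening at its end, in the units of the state.
- manip.get_state(): the state, without advancing time (a new reading comes with each control period).
- manip.get_image(name): name is "side" or "top" or "wrist"; returns (picture, depth): 400x640x3 uint8, red, green, blue; 400x640 float32, m along the optical axis (not along the pixel's ray), 0 where there is no reading.
- manip.camera_params(name): a dict with "intrinsics" (3x3 intrinsics, pixels), "dist_coeffs" ([k1, k2, p1, p2, k3] as OpenCV has them; the pictures are not rectified), "R" (3x3) and "t" (3): a world point X has camera coordinates R X + t; the wrist camera has in their place "mount" (4x4, takes a point from camera to tool coordinates, whose origin is the TCP and whose axes are the tool frame's). Camera axes: x right, y down, z forward; pixel columns grow to the right and rows downward; lengths in m; the calibration is good to about 2 mm. A picture is of the moment at which its call begins: read the wrist's pose just before it. camera_params takes no time and is no camera call.
- manip.sign_off(): hands the job in, once; it reports no verdict.
The state is a dict: "clock": time; "qpos": joint angles; "qd": joint speeds; "effort": joint torques, N m; "position": TCP position; "ee_rot": TCP orientation; "contact_force": force on the tool from outside, world axes, zero at the start; "moment": the same for the moment, N m; "width": finger opening in m.
Only numpy, scipy, OpenCV 4.12 (cv2) and the standard library are available. Lean on these libraries where they do the work, as an engineer would, in place of code of your own. Each camera call takes 0.05 s, during which the arm holds its last target.

## Working session

There is one attempt and no reset: what is moved stays moved. The work goes in short steps, Python scripts to look and compute and a tool call to move; the robot and the scene stay as the last step left them, time stands still between calls to the robot, and variables do not carry over. Pictures are saved under pics/ and viewed, and the job is handed in when it is done.

Besides the shell and the picture viewer there is one more tool, called after ">>>" as name(argument=value, ...) on one line, values as JSON. play_rows: Moves the arm, as the interface text tells. Its arguments: {"type":"object","properties":{"plan":{"type":"array","items":{"type":"array","items":{"type":"array","items":{"type":"number"}}}},"grip_force":{"type":"number"}},"required":["plan"]}

```bash
mkdir -p pics
python3 - <<'E'
from rig import manip
import cv2,numpy as np
s=manip.get_state();print(s)
for n in("top","side"):
    p,d=manip.get_image(n);cv2.imwrite(f"pics/{n}0.png",p[:,:,::-1]);np.savez(f"{n}0.npz",p=p,d=d)
    print(n,manip.camera_params(n))
print(manip.camera_params("wrist"))
E
```

```text
{'clock': 0.0, 'qpos': array([-1.24399181e+00,  2.76601432e-01,  1.50614796e+00, -2.43495342e-06,
        1.36068921e+00, -1.20948526e-01]), 'qd': array([ 0.0002207 , -0.00037141, -0.00212717, -0.00060562, -0.00151885,
       -0.0008505 ]), 'effort': array([ 1.64211753e-03, -4.16760492e+01, -2.45799994e+01,  2.79817061e-05,
        1.08744655e-02, -2.03358508e-05]), 'position': array([ 0.24879021, -0.51780023,  0.23043013]), 'ee_rot': array([-0.15633654, -0.6893921 , -0.15763474,  0.68952789]), 'contact_force': array([ 0.11395049, -0.08599791,  0.10752624]), 'moment': array([-0.02625637,  0.02514507, -0.03913538]), 'width': 0.08512736568388736}
top {'intrinsics': array([[505.10881051,   0.        , 319.96631101],
       [  0.        , 505.10881051, 198.63839485],
       [  0.        ,   0.        ,   1.        ]]), 'dist_coeffs': array([-0.08950765,  0.        ,  0.        ,  0.        ,  0.        ]), 'R': array([[ 0.00464472, -0.99990102, -0.01328067],
       [-0.98631775, -0.00239224, -0.16483805],
       [ 0.16478996,  0.01386459, -0.98623123]]), 't': array([-0.00344948,  0.57185
[... 397 characters left out ...]
7380123,  0.60481389, -0.74781886]]), 't': array([-0.50773691,  0.21064715,  0.85758554])}
{'intrinsics': array([[276.46768656,   0.        , 317.71681933],
       [  0.        , 276.46768656, 201.82744105],
       [  0.        ,   0.        ,   1.        ]]), 'dist_coeffs': array([-0.03181157,  0.        ,  0.        ,  0.        ,  0.        ]), 'mount': array([[-9.45547012e-04, -3.11267613e-01,  9.50321829e-01,
        -1.43070355e-01],
       [ 9.99999350e-01,  3.11636242e-04,  1.09704800e-03,
         5.59816344e-05],
       [-6.37630238e-04,  9.50322248e-01,  3.11267116e-01,
        -7.95442765e-02],
       [ 0.00000000e+00,  0.00000000e+00,  0.00000000e+00,
         1.00000000e+00]])}
```

View pics/top0.png

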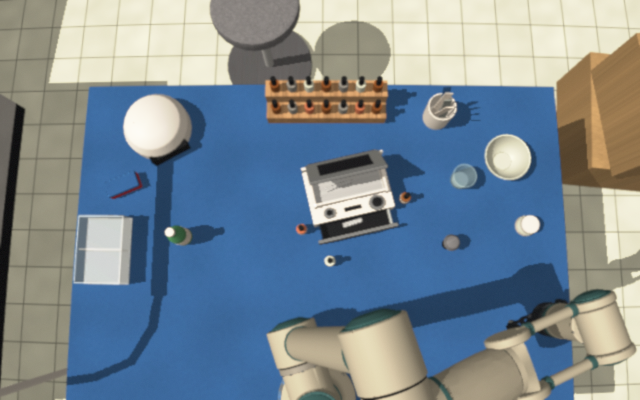

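View pics/side0.png

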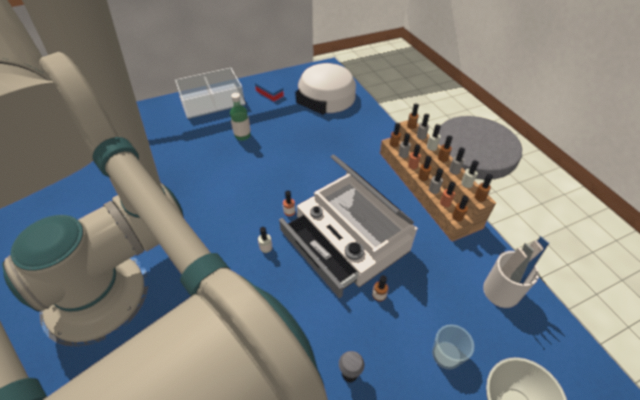

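The top picture shows the steriliser at about (350,195), with the large button near (377,202) and the small one near (330,213). The drawer is open toward (358,230), and the bottles stand at (330,261), (302,229) and (405,198). I'll zoom in next.

```bash
cat > h.py <<'E'
import numpy as np,cv2
from rig import manip
def ray(n,uv):
    c=manip.camera_params(n);K=c["intrinsics"];D=c["dist_coeffs"]
    x=cv2.undistortPoints(np.array([[uv]],float),K,D)[0,0]
    d=c["R"].T@np.array([x[0],x[1],1]);o=-c["R"].T@c["t"];return o,d
def onz(n,uv,z):
    o,d=ray(n,uv);return o+d*(z-o[2])/d[2]
def tri(uv1,uv2):
    o1,d1=ray("top",uv1);o2,d2=ray("side",uv2)
    A=np.stack([d1,-d2],1);s=np.linalg.lstsq(A,o2-o1,rcond=None)[0]
    a=o1+s[0]*d1;b=o2+s[1]*d2;return (a+b)/2,np.linalg.norm(a-b)
E
python3 - <<'E'
import numpy as np,cv2
p=np.load("top0.npz")["p"][140:275,285:425,::-1]
cv2.imwrite("pics/topz.png",cv2.resize(p,None,fx=5,fy=4.4,interpolation=cv2.INTER_CUBIC) if 0 else cv2.resize(p[:120],None,fx=5,fy=5,interpolation=cv2.INTER_CUBIC))
p=np.load("side0.npz")["p"][150:300,260:420,::-1]
cv2.imwrite("pics/sidez.png",cv2.resize(p,None,fx=4,fy=4,interpolation=cv2.INTER_CUBIC))
E
```

```text
(no output)
```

View pics/topz.png

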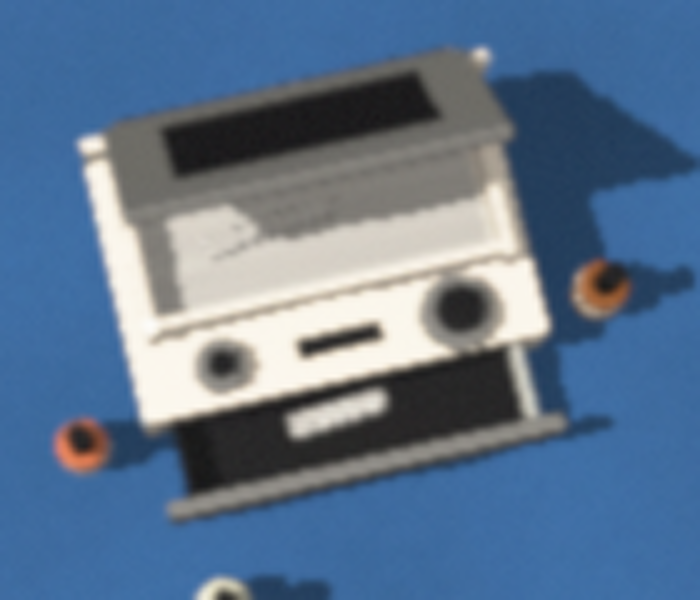

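View pics/sidez.png

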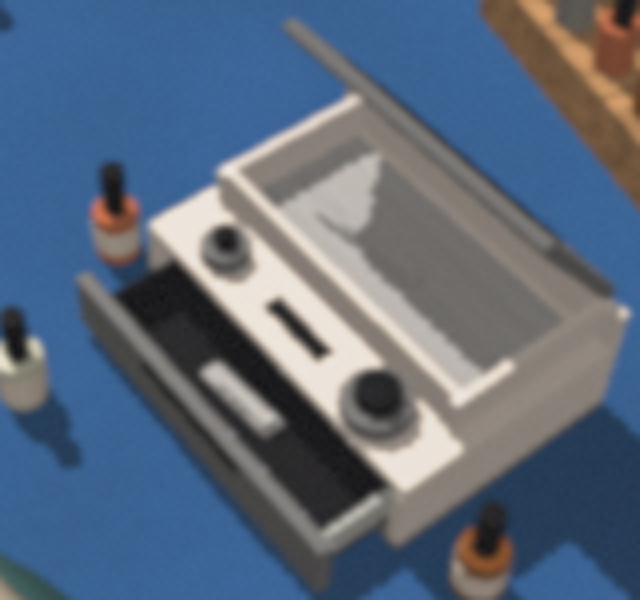

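Run:
```python
from h import *
T=lambda u,v:(285+(u-2)/5,140+(v-2)/5)
S=lambda u,v:(260+(u-1.5)/4,150+(v-1.5)/4)
P={}
for n,a,b in [("start",T(461,308),S(378,392)),("timer",T(225,363),S(226,240)),("lidL",T(128,218),S(290,22)),("lidR",T(513,134),S(612,290)),
 ("drawL",T(170,512),S(82,280)),("drawR",T(565,425),S(325,552)),("pa",None,None),("pbcap",T(80,438),S(112,170)),("pccap",T(610,275),S(491,512))]:
    if a is None: continue
    P[n],e=tri(a,b);print(n,P[n].round(4),round(e,4))
print("start z84",onz("top",T(461,308),.084),onz("side",S(378,392),.084))
print("timer z84",onz("top",T(225,363),.084),onz("side",S(226,240),.084))
# deck front edge corners
for n,t in [("deckfrontL",T(150,430)),("deckfrontR",T(550,335))]:print(n,onz("top",t,.062))
for t in [T(170,516),T(567,430)]:print("panel top",onz("top",t,.052))
a=onz("top",T(461,308),.084);b=onz("top",T(225,363),.084);y=(b-a);print(np.linalg.norm(y));y/=np.linalg.norm(y);x=np.array([y[1],-y[0],0])
O=(a+b)/2+x*.06;O[2]=0;yaw=np.arctan2(x[1],x[0]);print("O",O,"yaw deg",np.degrees(yaw))
for k,v in P.items():
    d=v-O;print(k,(d@x).round(4),(d@y).round(4),v[2].round(4))
for t in [T(170,516),T(567,430)]:
    d=onz("top",t,.052)-O;print("panel",d@x,d@y)
d=onz("top",(330-.0,261),.0)-O;print("pa approx",d@x,d@y)
d=np.load("top0.npz")["d"]
```

```text
start [ 0.5609 -0.1649  0.0761] 0.0018
timer [ 0.5289 -0.0297  0.0746] 0.0016
lidL [0.5921 0.0226 0.1824] 0.0023
lidR [ 0.6601 -0.195   0.1476] 0.0316
drawL [0.4464 0.0019 0.0419] 0.0018
drawR [ 0.4981 -0.2276  0.0473] 0.0042
pbcap [0.4865 0.0527 0.0728] 0.0032
pccap [ 0.5822 -0.2524  0.069 ] 0.0032
start z84 [ 0.55875129 -0.16384899  0.084     ] [ 0.55880511 -0.16977312  0.084     ]
timer z84 [ 0.52679605 -0.02946454  0.084     ] [ 0.52650186 -0.03713612  0.084     ]
deckfrontL [0.49090824 0.01341643 0.062     ]
deckfrontR [ 0.54664198 -0.2173003   0.062     ]
panel top [0.44233288 0.00184384 0.052     ]
panel top [ 0.49262633 -0.22746029  0.052     ]
0.13813153170550982
O [ 0.60114606 -0.08277641  0.        ] yaw deg 13.37593009882534
start -0.0581 -0.0706 0.0761
timer -0.058 0.0684 0.0746
lidL 0.0156 0.1046 0.1824
lidR 0.0314 -0.1229 0.1476
drawL -0.131 0.1182 0.0419
drawR -0.1337 -0.1171 0.0473
pbcap -0.0802 0.1583 0.0728
pccap -0.0576 -0.1606 0.069
panel -0.13492909430848515 0.11906448931890613
panel -0.13904698123232365 -0.11565418854482604
pa approx -0.1910265547619173 0.09828181629270913
```

```bash
cat >> h.py <<'E'
from scipy.spatial.transform import Rotation as Ro
def pose():
    s=manip.get_state();q=s["ee_rot"];return s,s["position"],Ro.from_quat(np.r_[q[1:],q[0]]).as_matrix()
O=np.array([0.6011,-0.0828,0]);YAW=np.radians(13.38)
def ax():
    return np.array([np.cos(YAW),np.sin(YAW),0]),np.array([-np.sin(YAW),np.cos(YAW),0])
def W(x,y,z):
    a,b=ax();return O+a*x+b*y+np.array([0,0,z])
def go(x,y,z):
    s,p,R=pose();return R.T@(W(x,y,z)-p)
def rep():
    s,p,R=pose();a,b=ax();d=p-O
    print("t",round(s["clock"],2),"pos",p.round(4),"ster",(d@a).round(4),(d@b).round(4),p[2].round(4),"F",s["contact_force"].round(1),"w",round(s["width"],4))
    print("toolx",R[:,0].round(3),"tooly",R[:,1].round(3),"toolz",R[:,2].round(3))
E
python3 - <<'E'
from h import *
rep();print(go(-.2,-.02,.23))
s,p,R=pose();a,b=ax();print("needed turn so tool z -> -/+a:",np.degrees(np.arctan2(np.dot(np.cross(R[:,2],a),R[:,0]),R[:,2]@a)))
E
```

```text
t 0.1 pos [ 0.2488 -0.5179  0.2305] ster -0.4434 -0.3417 0.2305 F [-0.9 -0.  -0.4] w 0.0859
toolx [-0.     0.002 -1.   ] tooly [ 0.433 -0.901 -0.002] toolz [-0.901 -0.433 -0.   ]
[ 0.00102577 -0.26262386 -0.30625588]
needed turn so tool z -> -/+a: -167.72470691101205
```

Run:
```python
from h import *
print(go(-.14,-.02,.23))
```

```text
[ 0.00101813 -0.24986732 -0.36488412]
```

>>> play_rows(plan=[[[1,0,-0.025,-0.037,1],[1,0,-0.055,-0.08,2],[1,0,-0.08,-0.117,4],[1,0,-0.11,-0.16,6],[1,0,-0.135,-0.197,8],[1,0,-0.165,-0.24,10],[1,0,-0.19,-0.277,12],[1,0,-0.22,-0.32,12.3],[1,0,-0.25,-0.365,12.3],[1,0,-0.25,-0.365,12.3],[1,0,-0.25,-0.365,12.3]]])

```text
clock: 1.2
position: [0.4698, -0.1331, 0.2306]
ee_rot: [-0.083, -0.702, -0.084, 0.703]
contact_force: [0.0, -1.3, 0.7]
width: -0.0003
```

Run:
```python
from h import *
rep();s,p,R=pose();a,d=manip.get_image("wrist");np.savez("w1.npz",a=a,d=d,p=p,R=R);cv2.imwrite("pics/w1.png",a[:,:,::-1])
```

```text
t 1.2 pos [ 0.4698 -0.1331  0.2306] ster -0.1394 -0.0186 0.2306 F [ 0.  -1.3  0.7] w -0.0003
toolx [-0.001  0.002 -1.   ] tooly [ 0.235 -0.972 -0.002] toolz [-0.972 -0.235  0.001]
```

View pics/w1.png

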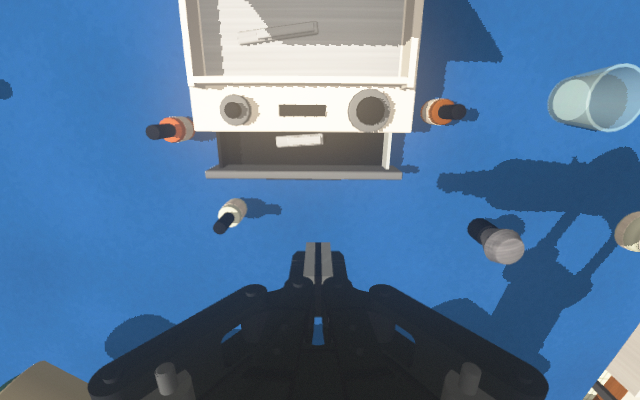

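The wrist view shows the start button at (370,108), the timer at (236,108), the drawer panel along row 175 and polish_a at (232,212). The image is aligned with the steriliser.

```bash
cat >> h.py <<'E'
def wray(uv,p,R):
    c=manip.camera_params("wrist");x=cv2.undistortPoints(np.array([[uv]],float),c["intrinsics"],c["dist_coeffs"])[0,0]
    M=c["mount"];d=R@M[:3,:3]@np.array([x[0],x[1],1]);return p+R@M[:3,3],d
def wz(uv,p,R,z):
    o,d=wray(uv,p,R);return o+d*(z-o[2])/d[2]
E
python3 - <<'E'
from h import *
f=np.load("w1.npz");a,d,p,R=[f[k] for k in("a","d","p","R")]
g=cv2.cvtColor(a,cv2.COLOR_RGB2GRAY)
for n,(u,v,r) in {"start":(370,108,26),"timer":(236,108,18)}.items():
    sub=g[v-r:v+r,u-r:u+r];m=(sub<150).astype(np.uint8)
    k,l,st,c=cv2.connectedComponentsWithStats(m);i=1+st[1:,4].argmax();cc=c[i]+[u-r,v-r];print(n,"grey blob",cc,st[i])
    m=(sub<60).astype(np.uint8);k,l,st,c=cv2.connectedComponentsWithStats(m);i=1+st[1:,4].argmax();cc=c[i]+[u-r,v-r];print("black blob",cc,st[i])
    dd=d[int(cc[1]),int(cc[0])];o,dr=wray(cc,p,R);X=o+dr*dd;print("depth pt",X.round(4),"z84",wz(cc,p,R,.084).round(4))
P=lambda uv,dbg=0:(lambda o,dr:o+dr*d[int(uv[1]),int(uv[0])])(*wray(uv,p,R))
xx,yy=ax()
for n,uv in dict(deck1=(270,123),deck2=(335,123),deckfL=(200,129),deckfR=(408,129),panelTopL=(215,171),panelTopR=(393,173),pm=(304,172),rimL=(200,84),rimR=(400,84),pacap=(223,222),tbl=(300,200)).items():
    X=P(uv);q=X-O;print(n,X.round(4),"st",(q@xx).round(4),(q@yy).round(4))
print([ (v,a[v,304].tolist(),round(float(P((304,v))[2]),3)) for v in range(164,186,1)])
E
python3 - <<'E'
import numpy as np,cv2
a=np.load("w1.npz")["a"];cv2.imwrite("pics/w1z.png",cv2.resize(a[70:250,180:430,::-1],None,fx=3,fy=3,interpolation=cv2.INTER_CUBIC))
E
```

```text
start grey blob [371.87105263 110.67894737] [ 12  14  34  30 760]Traceback (most recent call last):
  File "<stdin>", line 7, in <module>
ValueError: attempt to get argmax of an empty sequence
```

View pics/w1z.png

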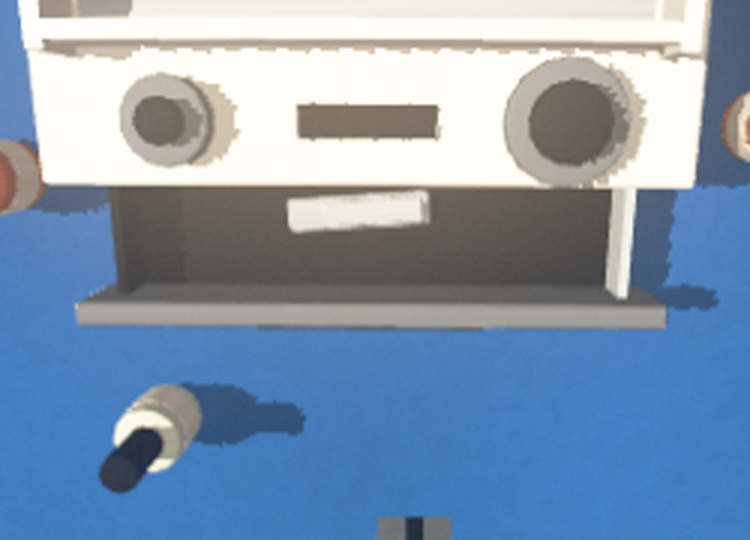

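Run:
```python
from h import *
f=np.load("w1.npz");a,d,p,R=[f[k] for k in("a","d","p","R")]
xx,yy=ax()
P=lambda uv:(lambda o,dr:o+dr*d[int(uv[1]),int(uv[0])])(*wray(uv,p,R))
S=wz((370.5,110.5),p,R,.084);T=wz((232.2,110),p,R,.084);print("start",S,"timer",T,np.linalg.norm(S-T))
y=(T-S)/np.linalg.norm(T-S);print("yaw",np.degrees(np.arctan2(-y[0],y[1])))
for n,uv in dict(start=(370,110),timer=(232,110),deck1=(270,123),deck2=(335,123),deckfL=(200,129),deckfR=(408,129),panelTopL=(215,174),panelTopR=(393,174),pm=(304,174),rimL=(200,80),rimR=(400,80),pacap=(220,227),tbl=(300,200)).items():
    X=P(uv);q=X-O;print(n,X.round(4),"st",(q@xx).round(4),(q@yy).round(4))
for u in(215,304,390): print([(v,int(a[v,u,0]),round(float((P((u,v))-O)@xx),3),round(float(P((u,v))[2]),3)) for v in range(168,184,2)])
```

```text
start [ 0.56057355 -0.16557228  0.084     ] timer [ 0.52867935 -0.03103693  0.084     ] 0.13826424323788422
yaw 13.33685760760099
start [ 0.5609 -0.1648  0.0849] st -0.0581 -0.0705
timer [ 0.5287 -0.031   0.0844] st -0.0585 0.0672
deck1 [ 0.5234 -0.067   0.0626] st -0.0719 0.0334
deck2 [ 0.54   -0.1356  0.0631] st -0.0717 -0.0372
deckfL [0.4994 0.0069 0.0627] st -0.0782 0.1108
deckfR [ 0.5529 -0.2149  0.0626] st -0.0775 -0.1174
panelTopL [ 0.4497 -0.0123  0.052 ] st -0.1309 0.1037
panelTopR [ 0.4995 -0.2182  0.0518] st -0.1302 -0.1082
pm [ 0.4744 -0.1154  0.0515] st -0.1308 -0.0024
rimL [0.5492 0.001  0.091 ] st -0.0311 0.0935
rimR [ 0.5935 -0.1836  0.0908] st -0.0307 -0.0963
pacap [ 0.395  -0.0334  0.0759] st -0.189 0.0958
tbl [ 4.247e-01 -1.183e-01 -2.000e-04] st -0.1798 0.0063
[(168, 97, -0.126, 0.041), (170, 119, -0.126, 0.052), (172, 168, -0.129, 0.052), (174, 170, -0.131, 0.052), (176, 165, -0.133, 0.052), (178, 114, -0.148, -0.0), (180, 79, -0.151, -0.0), (182, 79, -0.154, 0.001)]
[(168, 103, -0.126, 0.038), (170, 104, -0.126, 0.05), (172, 165, -0.128, 0.053), (174, 171, -0.131, 0.052), (176, 167, -0.133, 0.051), (178, 139, -0.136, 0.051), (180, 81, -0.15, 0.001), (182, 83, -0.154, -0.0)]
[(168, 90, -0.126, 0.035), (170, 94, -0.126, 0.047), (172, 138, -0.128, 0.051), (174, 163, -0.13, 0.053), (176, 163, -0.132, 0.053), (178, 154, -0.135, 0.054), (180, 80, -0.15, 0.0), (182, 73, -0.153, 0.0)]
```

```bash
sed -i 's/^O=.*/O=np.array([0.6030,-0.0845,0]);YAW=np.radians(13.35)/' h.py
python3 - <<'E'
from h import *
rep();print(pose()[0]["qpos"]);print(go(-.175,-.02,.03))
E
```

```text
t 1.25 pos [ 0.4693 -0.1344  0.2307] ster -0.1416 -0.0176 0.2307 F [ 0.2 -1.5  0.5] w -0.0003
toolx [-0.002  0.001 -1.   ] tooly [ 0.233 -0.973 -0.001] toolz [-0.973 -0.233  0.001]
[-4.21681588e-01  1.46043150e-01  1.67968738e+00  2.07301233e-04
  1.31786109e+00  9.14178595e-01]
[0.20070095 0.00256772 0.03308673]
```

>>> play_rows(plan=[[[1,0,0,0.02,-8],[1,0,0,0.04,-16],[1,0,0,0.04,-24],[1,0,0,0.04,-32],[1,0,0,0.04,-40],[1,0,0,0.04,-48],[1,0,0,0.04,-56],[1,0,0,0.04,-64],[1,0,0,0.04,-72],[1,0,0,0.04,-80],[1,0,0,0.04,-88],[1,0,0,0.04,-96]]])

```text
clock: 2.45
position: [0.4293, -0.1456, 0.2305]
ee_rot: [0.577, 0.407, 0.579, -0.408]
contact_force: [0.5, -1.0, 0.6]
width: 0.0002
```

>>> play_rows(plan=[[[1,0,0,0,-8],[1,0,0,0,-16],[1,0,0,0,-24],[1,0,0,0,-32],[1,0,0,0,-40],[1,0,0,0,-48],[1,0,0,0,-56],[1,0,0,0,-64],[1,0,0,0,-72],[1,0,0,0,-80],[1,0,0,0,-84],[1,0,0,0,-84]]])

```text
clock: 3.65
position: [0.4283, -0.1473, 0.2304]
ee_rot: [0.701, -0.082, 0.703, 0.083]
contact_force: [-0.3, 0.5, -0.8]
width: -0.0001
```

Run:
```python
from h import *
rep();print(pose()[0]["qpos"]);print(go(-.185,-.02,.03))
s,p,R=pose();a,b=ax();print(np.degrees(np.arctan2(np.dot(np.cross(R[:,2],a),R[:,0]),R[:,2]@a)))
```

```text
t 3.65 pos [ 0.4283 -0.1473  0.2304] ster -0.1845 -0.0207 0.2304 F [-0.3  0.5 -0.8] w -0.0001
toolx [-0.003 -0.    -1.   ] tooly [-0.232  0.973  0.001] toolz [ 0.973  0.232 -0.003]
[-4.83778243e-01  9.27124448e-02  1.74393803e+00 -1.68464361e-03
  1.30797912e+00 -2.28833647e+00]
[2.00383664e-01 5.95292371e-04 1.87021637e-04]
0.06871493000483024
```

>>> play_rows(plan=[[[1,0.05,0,0,0],[1,0.1,0,0,0],[1,0.15,0,0,0],[1,0.19,0,0,0],[1,0.2,0,0.005,0],[1,0.2,0,0.015,0],[1,0.2,0,0.028,0],[1,0.2,0,0.038,0],[1,0.2,0,0.048,0],[1,0.2,0,0.058,0],[1,0.2,0,0.066,0],[1,0.2,0,0.074,0]]])

```text
clock: 4.85
position: [0.5002, -0.1298, 0.0305]
ee_rot: [0.701, -0.083, 0.703, 0.083]
contact_force: [-0.9, 0.3, 0.9]
width: -0.0002
```

Run:
```python
from h import *
rep()
for n in ("top","side"):
    a,d=manip.get_image(n);b=a[140:260,285:425] if n=="top" else a[150:300,260:420];cv2.imwrite(f"pics/{n}2.png",cv2.resize(b[:,:,::-1],None,fx=4,fy=4))
```

```text
t 4.85 pos [ 0.5002 -0.1298  0.0305] ster -0.1105 -0.0204 0.0305 F [-0.9  0.3  0.9] w -0.0002
toolx [-0.003 -0.    -1.   ] tooly [-0.232  0.973  0.001] toolz [ 0.973  0.232 -0.003]
```

View pics/top2.png

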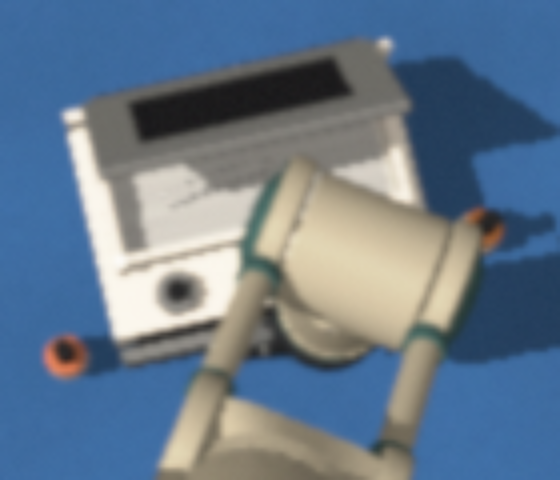

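View pics/side2.png

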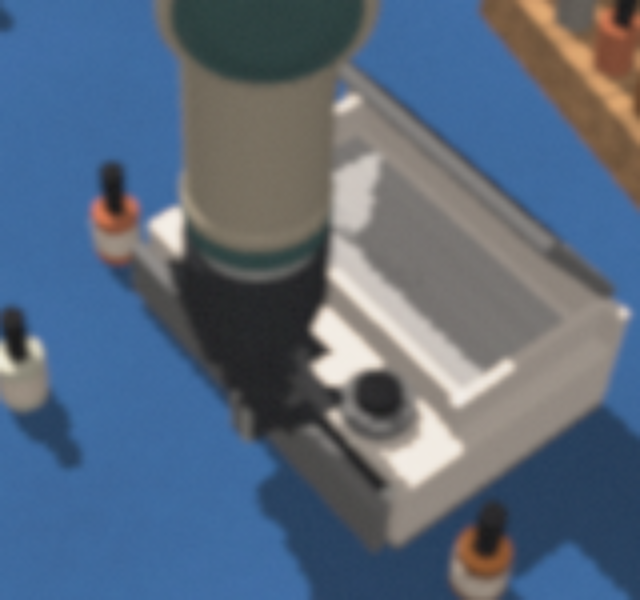

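The drawer is nearly shut, with a few mm left. I'll keep pushing gently until it meets the stop.

>>> play_rows(plan=[[[1,0,0,0.003,0],[1,0,0,0.005,0],[1,0,0,0.007,0],[1,0,0,0.008,0]]])

```text
clock: 5.35
position: [0.5073, -0.1281, 0.0301]
ee_rot: [0.7, -0.083, 0.704, 0.083]
contact_force: [-6.9, -1.5, 4.0]
width: 0.0001
```

```bash
python3 -c "
from h import *
rep()"
```

```text
t 5.35 pos [ 0.5073 -0.1281  0.0301] ster -0.1031 -0.0203 0.0301 F [-6.9 -1.5  4. ] w 0.0001
toolx [-0.005 -0.    -1.   ] tooly [-0.233  0.972  0.001] toolz [ 0.972  0.233 -0.005]
```

>>> play_rows(plan=[[[1,0,0,0.002,0],[1,0,0,0.003,0],[1,0,0,0.003,0]]])

```text
clock: 5.65
position: [0.5072, -0.128, 0.03]
ee_rot: [0.698, -0.083, 0.706, 0.084]
contact_force: [-8.1, -3.9, 4.7]
width: 0.0
```

>>> play_rows(plan=[[[1,0,0,-0.015,0],[1,0,0,-0.05,0],[1,0,0,-0.075,0],[1,-0.05,0,-0.075,0],[1,-0.1,0,-0.075,0],[1,-0.15,0,-0.075,0],[1,-0.2,0,-0.075,0],[1,-0.22,0,-0.075,0],[1,-0.22,0,-0.075,0]]])

```text
clock: 6.55
position: [0.4394, -0.1464, 0.2549]
ee_rot: [0.701, -0.085, 0.703, 0.082]
contact_force: [0.1, -0.3, 0.7]
width: 0.0002
```

Run:
```python
from h import *
rep();s,p,R=pose();a,d=manip.get_image("wrist");np.savez("w3.npz",a=a,d=d,p=p,R=R);cv2.imwrite("pics/w3.png",a[:,:,::-1])
a,d=manip.get_image("side");np.savez("s3.npz",p=a,d=d);cv2.imwrite("pics/side3.png",cv2.resize(a[130:300,230:420,::-1],None,fx=4,fy=3.5))
print(go(.05,-.0,.25))
```

```text
t 6.55 pos [ 0.4394 -0.1464  0.2549] ster -0.1735 -0.0225 0.2549 F [ 0.1 -0.3  0.7] w 0.0002
toolx [-0.001 -0.005 -1.   ] tooly [-0.234  0.972 -0.005] toolz [ 0.972  0.234 -0.003]
[-0.00145275  0.02001687  0.22575003]
```

View pics/w3.png

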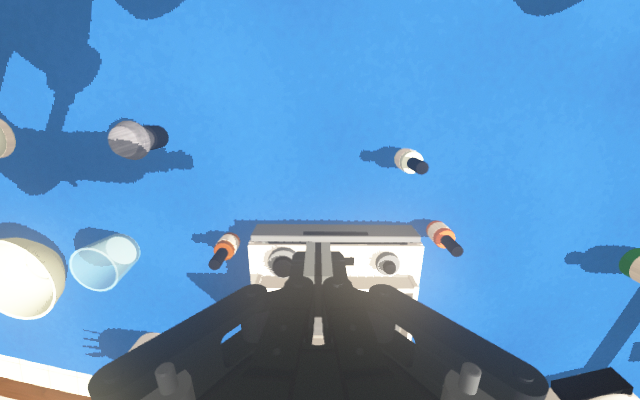

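View pics/side3.png

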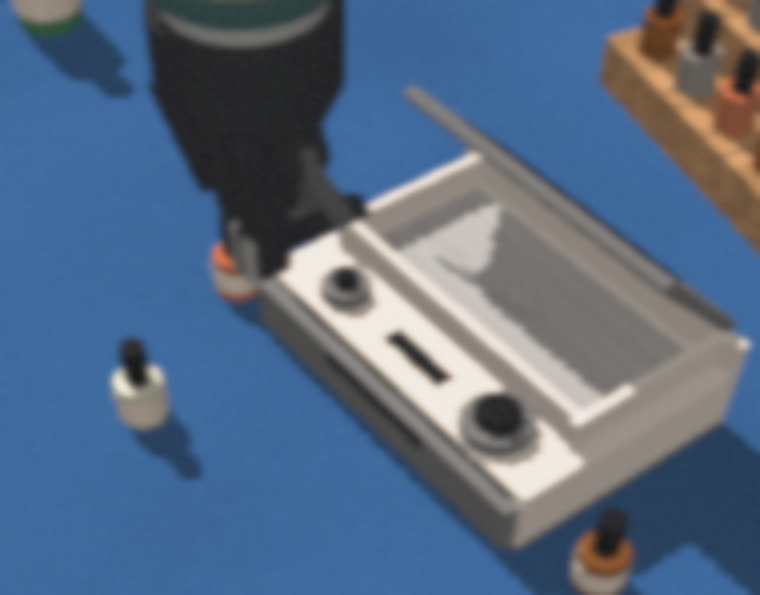

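Seen from the side, the drawer panel is flush with the front all the way along. Next I'll measure the lid from the top camera's depth.

Run:
```python
from h import *
f=np.load("top0.npz");d=f["d"];a,b=ax();pts=[]
for v in range(145,190):
    for u in range(300,392):
        if d[v,u]>0:
            o,dr=ray("top",(u,v));q=o+dr*d[v,u]-O;pts.append((q@a,q@b,q[2]))
p=np.array(pts);m=(abs(p[:,1])<.09)&(p[:,2]>.103)&(p[:,0]<.1);p=p[m];k=np.polyfit(p[:,0],p[:,2],1)
print(len(p),"angle",np.arctan(-k[0]),"minx",np.percentile(p[:,0],[0,2,98,100]),"z",np.percentile(p[:,2],[1,99,100]),"z at .04",np.polyval(k,.04),np.polyval(k,.03))
th=np.arctan(-k[0])
for t in(th,):print("pred edge",.078-.116*np.cos(t)+.01*np.sin(t),.09+.116*np.sin(t)+.01*np.cos(t))
for t in np.arange(.9,-.01,-.1):
    r=.1;print(round(t,2),"contact",round(.078-r*np.cos(t)+.01*np.sin(t),4),round(.09+r*np.sin(t)+.01*np.cos(t),4))
```

```text
Traceback (most recent call last):
  File "h.py", line 4, in ray
    c=manip.camera_params(n);K=c["intrinsics"];D=c["dist_coeffs"]
ValueError: time passes only in moves, steps and waits
```

```bash
sed -i 's/c=manip.camera_params(n);K/c=CP(n);K/' h.py; sed -i '2a from functools import lru_cache\nCP=lru_cache(None)(manip.camera_params)' h.py
python3 - <<'E'
from h import *
f=np.load("top0.npz");d=f["d"];a,b=ax();pts=[]
for v in range(145,190):
    for u in range(300,392):
        if d[v,u]>0:
            o,dr=ray("top",(u,v));q=o+dr*d[v,u]-O;pts.append((q@a,q@b,q[2]))
p=np.array(pts);m=(abs(p[:,1])<.09)&(p[:,2]>.108)&(p[:,0]<.1);p=p[m];k=np.polyfit(p[:,0],p[:,2],1)
th=np.arctan(-k[0])
print(len(p),"angle",th,"x",np.percentile(p[:,0],[0,2,98,100]),"z",np.percentile(p[:,2],[1,99,100]),"z at .04",np.polyval(k,.04),np.polyval(k,.03))
print("pred edge",.078-.116*np.cos(th)+.01*np.sin(th),.09+.116*np.sin(th)+.01*np.cos(th))
for t in np.arange(.9,-.01,-.1):
    r=.1;print(round(t,2),"contact",round(.078-r*np.cos(t)+.01*np.sin(t),4),round(.09+r*np.sin(t)+.01*np.cos(t),4))
rep()
E
```

```text
1206 angle 0.8728754210398927 x [0.0084901  0.00983004 0.07531358 0.07938193] z [0.10924321 0.18977588 0.19195896] z at .04 0.1553668118409308 0.16728945087207564
pred edge 0.011117169649269253 0.18530313218501987
0.9 contact 0.0237 0.1745
0.8 contact 0.0155 0.1687
0.7 contact 0.008 0.1621
0.6 contact 0.0011 0.1547
0.5 contact -0.005 0.1467
0.4 contact -0.0102 0.1382
0.3 contact -0.0146 0.1291
0.2 contact -0.018 0.1197
0.1 contact -0.0205 0.1099
0.0 contact -0.022 0.1
t 6.65 pos [ 0.4369 -0.1453  0.2507] ster -0.1757 -0.0208 0.2507 F [ 0.2  1.1 -0.5] w -0.0001
toolx [-0.01  -0.001 -1.   ] tooly [-0.234  0.972  0.001] toolz [ 0.972  0.234 -0.01 ]
```

>>> play_rows(plan=[[[1,0,0.005,0.045,0],[1,0,0.01,0.09,0],[1,0,0.015,0.135,0],[1,0,0.02,0.18,0],[1,0,0.02,0.21,0],[1,0,0.02,0.21,0],[1,0,0.02,0.21,0]]])

```text
clock: 7.35
position: [0.6354, -0.0762, 0.2457]
ee_rot: [0.697, -0.083, 0.708, 0.084]
contact_force: [-0.2, 0.4, -0.4]
width: 0.0001
```

```bash
python3 -c "
from h import *
rep();print(go(.035,0,.178))"
```

```text
t 7.35 pos [ 0.6354 -0.0762  0.2457] ster 0.0335 0.0006 0.2457 F [-0.2  0.4 -0.4] w 0.0001
toolx [-0.015 -0.    -1.   ] tooly [-0.235  0.972  0.003] toolz [ 0.972  0.235 -0.015]
[ 0.06766233 -0.00078785  0.00254724]
```

>>> play_rows(plan=[[[1,0.04,0,0,0],[1,0.06,0,0,0],[1,0.072,0,0,0],[1,0.078,0,-0.008,0],[1,0.085,0,-0.015,0],[1,0.092,0,-0.022,0],[1,0.1,0,-0.028,0],[1,0.108,0,-0.033,0],[1,0.117,0,-0.037,0],[1,0.125,0,-0.04,0]]])

```text
clock: 8.35
position: [0.5939, -0.0861, 0.1206]
ee_rot: [0.696, -0.083, 0.708, 0.084]
contact_force: [-0.4, -1.4, 2.5]
width: 0.0
```

Run:
```python
from h import *
rep();a,d=manip.get_image("side");cv2.imwrite("pics/side4.png",cv2.resize(a[130:300,230:420,::-1],None,fx=4,fy=3.5))
print(go(-.012,0,.1))
```

```text
t 8.35 pos [ 0.5939 -0.0861  0.1206] ster -0.0092 0.0006 0.1206 F [-0.4 -1.4  2.5] w 0.0
toolx [-0.016 -0.001 -1.   ] tooly [-0.235  0.972  0.003] toolz [ 0.972  0.235 -0.016]
[ 0.01921246 -0.00123548 -0.00130673]
```

View pics/side4.png

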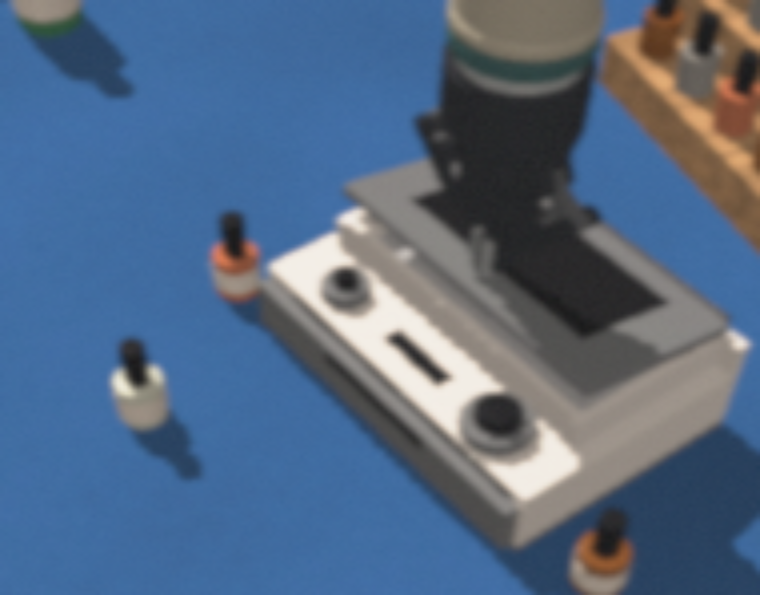

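The lid is almost down, with its free edge about 20 mm above the rim. I'll keep pushing down to the stop.

>>> play_rows(plan=[[[1,0.008,0,-0.001,0],[1,0.015,0,-0.002,0],[1,0.02,0,-0.002,0],[1,0.023,0,-0.002,0],[1,0.023,0,-0.002,0]]])

```text
clock: 8.9
position: [0.5899, -0.0864, 0.0997]
ee_rot: [0.696, -0.083, 0.709, 0.084]
contact_force: [-6.8, 1.2, 22.2]
width: -0.0001
```

Run:
```python
from h import *
rep();a,d=manip.get_image("side");cv2.imwrite("pics/side5.png",cv2.resize(a[130:300,230:420,::-1],None,fx=4,fy=3.5))
```

```text
t 8.9 pos [ 0.5899 -0.0864  0.0997] ster -0.0132 0.0012 0.0997 F [-6.8  1.2 22.2] w -0.0001
toolx [-0.019 -0.001 -1.   ] tooly [-0.235  0.972  0.004] toolz [ 0.972  0.235 -0.018]
```

View pics/side5.png

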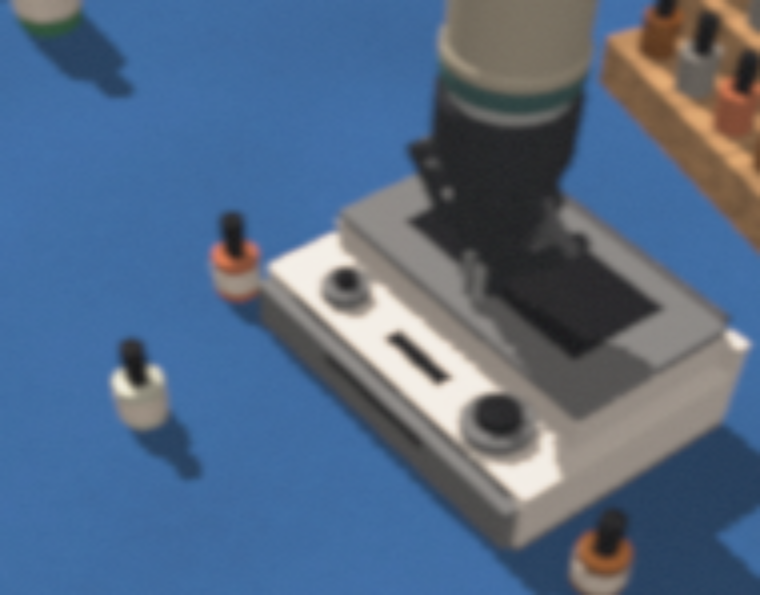

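The lid is level on the rim: TCP at z 0.0997 with 22 N of reaction. I'll lift off and go over the start button.

```bash
python3 -c "
from h import *
print(go(-.060,-.07,.12))"
```

```text
[-0.01965409 -0.07093365 -0.04749847]
```

>>> play_rows(plan=[[[1,-0.01,0,0,0],[1,-0.025,0,0,0],[1,-0.025,-0.03,-0.02,0],[1,-0.025,-0.06,-0.04,0],[1,-0.025,-0.071,-0.047,0],[1,-0.025,-0.071,-0.047,0],[1,-0.025,-0.071,-0.047,0]]])

```text
clock: 9.65
position: [0.5616, -0.1657, 0.125]
ee_rot: [0.696, -0.082, 0.709, 0.085]
contact_force: [0.2, 0.6, -0.8]
width: 0.0
```

Run:
```python
from h import *
rep();print(go(-.060,-.07,.084))
a,d=manip.get_image("side");cv2.imwrite("pics/side6.png",cv2.resize(a[130:300,230:420,::-1],None,fx=4,fy=3.5))
```

```text
t 9.65 pos [ 0.5616 -0.1657  0.125 ] ster -0.059 -0.0694 0.125 F [ 0.2  0.6 -0.8] w 0.0
toolx [-0.019  0.001 -1.   ] tooly [-0.234  0.972  0.005] toolz [ 0.972  0.235 -0.018]
[ 0.04101226 -0.00080111 -0.00021743]
```

View pics/side6.png

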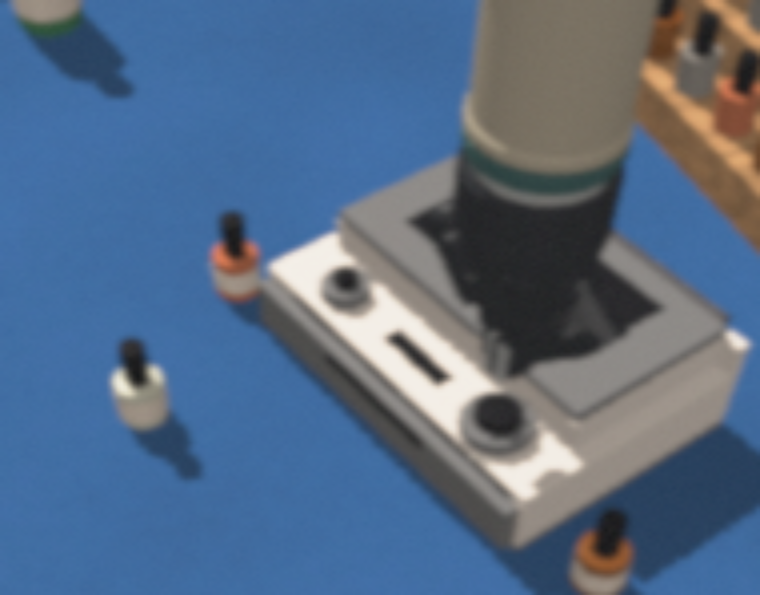

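>>> play_rows(plan=[[[1,0.02,0,-0.002,0],[1,0.033,0,-0.002,0],[1,0.04,0,-0.002,0],[1,0.044,0,-0.002,0],[1,0.047,0,-0.002,0],[1,0.049,0,-0.002,0],[1,0.049,0,-0.002,0]]])

```text
clock: 10.4
position: [0.5589, -0.165, 0.078]
ee_rot: [0.696, -0.083, 0.708, 0.085]
contact_force: [-3.5, 3.9, 9.6]
width: -0.0001
```

Run:
```python
from h import *
rep()
a,d=manip.get_image("side");cv2.imwrite("pics/side7.png",cv2.resize(a[130:300,230:420,::-1],None,fx=4,fy=3.5))
```

```text
t 10.4 pos [ 0.5589 -0.165   0.078 ] ster -0.0615 -0.0681 0.078 F [-3.5  3.9  9.6] w -0.0001
toolx [-0.018  0.001 -1.   ] tooly [-0.235  0.972  0.006] toolz [ 0.972  0.235 -0.017]
```

View pics/side7.png

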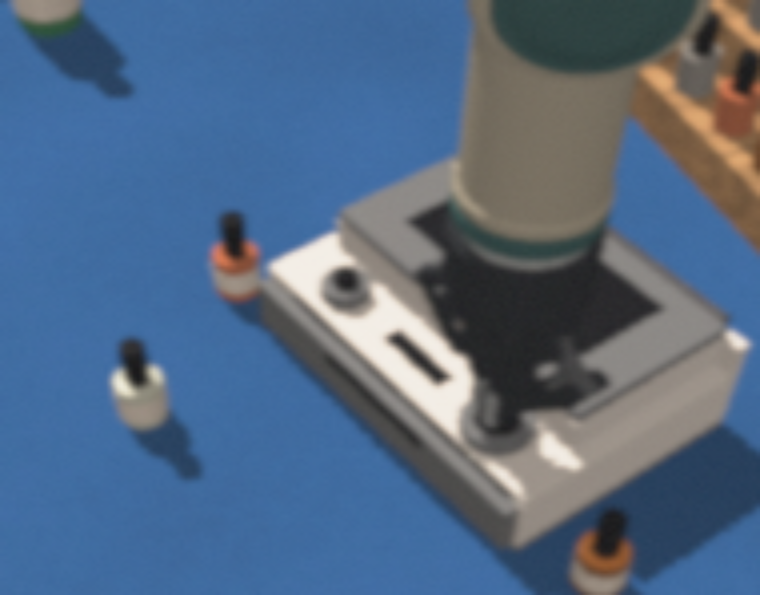

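The tip is on the start button at z 0.078 with 9.6 N, more than the 4 N that presses it fully. I'll press slightly more to be sure, then lift.

>>> play_rows(plan=[[[1,0.003,0,0,0],[1,0.003,0,0,0],[1,0.003,0,0,0]]])

```text
clock: 10.75
position: [0.5588, -0.1649, 0.0778]
ee_rot: [0.696, -0.083, 0.708, 0.085]
contact_force: [-5.0, 2.4, 14.9]
width: 0.0002
```

>>> play_rows(plan=[[[1,-0.02,0,0,0],[1,-0.06,0,0,0],[1,-0.11,0,0,0],[1,-0.15,0,0,0],[1,-0.15,0,-0.05,0],[1,-0.15,0,-0.1,0],[1,-0.15,0,-0.15,0],[1,-0.15,0,-0.17,0],[1,-0.15,0,-0.17,0]]])

```text
clock: 11.65
position: [0.3939, -0.2056, 0.2314]
ee_rot: [0.697, -0.082, 0.708, 0.083]
contact_force: [0.3, 1.5, 0.3]
width: -0.0001
```

Run:
```python
from h import *
rep()
a,d=manip.get_image("side");cv2.imwrite("pics/side8.png",cv2.resize(a[100:300,230:420,::-1],None,fx=3,fy=3))
a,d=manip.get_image("top");cv2.imwrite("pics/top8.png",cv2.resize(a[140:290,270:470,::-1],None,fx=3.5,fy=3.5))
xx,yy=ax();pts=[]
for v in range(140,245):
    for u in range(295,400):
        if d[v,u]>0:
            o,dr=ray("top",(u,v));q=o+dr*d[v,u]-O;pts.append((q@xx,q@yy,q[2]))
p=np.array(pts)
for x0,x1 in((-.03,-.01),(0,.02),(.03,.05),(.055,.07)):
    m=(p[:,0]>x0)&(p[:,0]<x1)&(abs(p[:,1]-.03)<.06);print("lid z",x0,np.median(p[m,2]) if m.any() else None)
m=(np.hypot(p[:,0]+.06,p[:,1]+.07)<.009);print("start z",np.median(p[m,2]))
m=(np.hypot(p[:,0]+.06,p[:,1]-.07)<.005);print("timer z",np.median(p[m,2]))
m=(abs(p[:,1]-.05)<.05)&(p[:,2]>.03)&(p[:,2]<.07);print("front x",np.percentile(p[m,0],[0,1,5]))
```

```text
t 11.65 pos [ 0.3939 -0.2056  0.2314] ster -0.2314 -0.0695 0.2314 F [0.3 1.5 0.3] w -0.0001
toolx [-0.016 -0.001 -1.   ] tooly [-0.233  0.973  0.003] toolz [ 0.972  0.233 -0.016]
lid z -0.03 0.09972804756493636
lid z 0 0.10055399020576516
lid z 0.03 0.10008127241842901
lid z 0.055 0.09959182392112653
start z 0.08290852674137694
timer z 0.08592046742511572
front x [-0.093622   -0.09272552 -0.09145531]
```

View pics/side8.png

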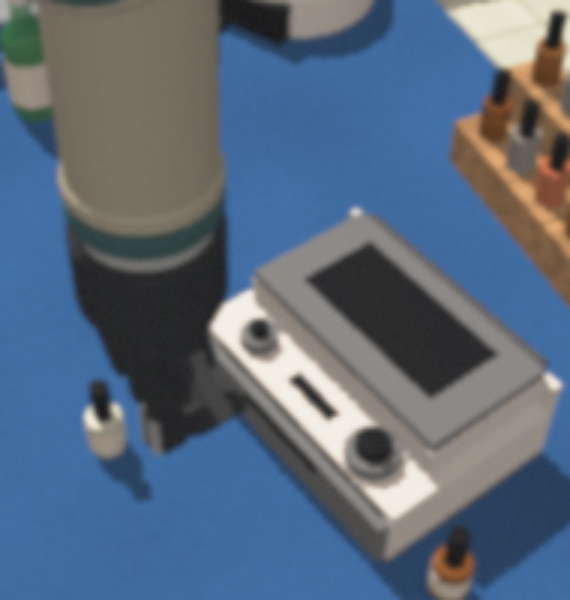

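View pics/top8.png

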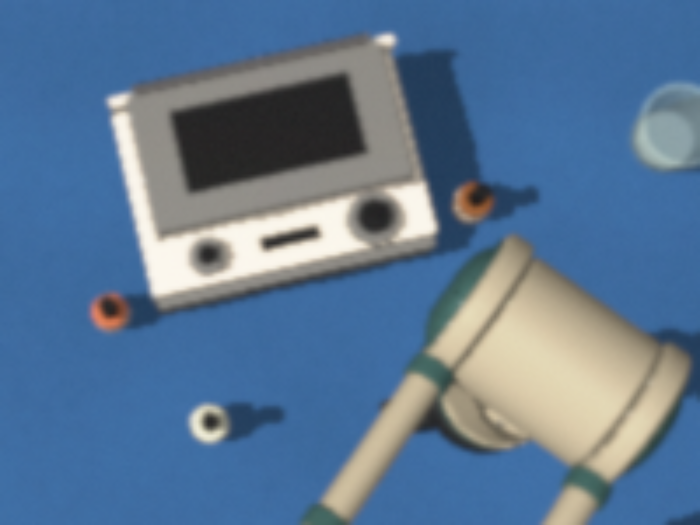

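The drawer and lid are shut, the start button is back up, the bottles are in place and the arm is clear. I'll hand in.

```bash
python3 -c "
from rig import manip
print(manip.sign_off())"
```

```text
the job is handed in; nothing more can be done
None
```

I pushed the drawer shut, then the lid, then pressed and released the start button, all with the closed fingertips. I handed in at about 12 s of the 54 s allowed; the sign-off gives no verdict.

- **Drawer:** it met its stop at 8–9 N. In the last depth picture its front face is at x ≈ -93 mm, against -92.5 mm when shut.
- **Lid:** it was pushed down until it gave 22 N of reaction. In the last depth picture its outer face is level at 99.6–100.6 mm, against 100 mm when shut.
- **Start button:** it stopped about 6 mm down, at a TCP height of 77.8 mm and 15 N, well over the 4 N that presses it fully. It reads 83 mm afterwards, so it has sprung back up to its nominal 84 mm within the depth error.
- **Left alone:** I did not touch the timer button (it reads 86 mm, up). The three bottles by the steriliser look unmoved in the last pictures. I did not re-measure the cup, brush and spray bottle, but the arm passed above them.

**Disagreements:** the first sightings of the buttons from the top and side cameras differed by 6–8 mm, so I used the wrist camera for the final positions. No check failed.

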